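# Set the stock tags of the lab's parts bins

### The job

Each parts bin on the stock board has a two-faced flip tag in front of it: tipped towards its bin it shows the face with the round disc (full), tipped away from its bin it shows the face with two bars (reorder). With a fingertip, gently push over the tags that are wrong, each fully over, so that the full bins, and only those, show the disc and the nearly empty ones show the bars. Leave the tags that are already right as they are, and do not disturb the small things standing about.

Things in the scene. Friction and masses are not known exactly. Their poses are not given: they have to be found in the camera images.
- bin_a: one of four like stock bins, an open beige box 90 mm (x) by 80 mm (y), rim 30 mm above its origin; fixed on the board. Origin: centre of its underside, 10 mm above the bench. Its x axis points from its tag to the bin (roughly away from the robot), y along the row. The letters say nothing about the place in the row.
- hinge_a (a point): middle of the hinge axis of tag a, 110 mm from the bin's centre along -x of the bin and 45 mm above the bench; same axes as the bin (hinge along y). Two steel posts, 5 mm wide, stand at 34 mm either side, their tops 6 mm above the axis.
- tag_a (a joint): angle (rad) of the flip tag of bin a: a white plate 54 mm wide, 4 mm thick, its free edge 60 mm from the hinge. 0 upright, positive leaning towards the bin (face with one round disc turned up: FULL), negative leaning away from the bin, to the robot (face with two bars turned up: REORDER). Stops at -0.7 and +0.7; a lightly stiff hinge (0.02 N m, under 1 N at the edge) keeps it wherever it is left.
- bin_b: one of four like stock bins, an open beige box 90 mm (x) by 80 mm (y), rim 30 mm above its origin; fixed on the board. Origin: centre of its underside, 10 mm above the bench. Its x axis points from its tag to the bin (roughly away from the robot), y along the row. The letters say nothing about the place in the row.
- hinge_b (a point): middle of the hinge axis of tag b, 110 mm from the bin's centre along -x of the bin and 45 mm above the bench; same axes as the bin (hinge along y). Two steel posts, 5 mm wide, stand at 34 mm either side, their tops 6 mm above the axis.
- tag_b (a joint): angle (rad) of the flip tag of bin b: a white plate 54 mm wide, 4 mm thick, its free edge 60 mm from the hinge. 0 upright, positive leaning towards the bin (face with one round disc turned up: FULL), negative leaning away from the bin, to the robot (face with two bars turned up: REORDER). Stops at -0.7 and +0.7; a lightly stiff hinge (0.02 N m, under 1 N at the edge) keeps it wherever it is left.
- bin_c: one of four like stock bins, an open beige box 90 mm (x) by 80 mm (y), rim 30 mm above its origin; fixed on the board. Origin: centre of its underside, 10 mm above the bench. Its x axis points from its tag to the bin (roughly away from the robot), y along the row. The letters say nothing about the place in the row.
- hinge_c (a point): middle of the hinge axis of tag c, 110 mm from the bin's centre along -x of the bin and 45 mm above the bench; same axes as the bin (hinge along y). Two steel posts, 5 mm wide, stand at 34 mm either side, their tops 6 mm above the axis.
- tag_c (a joint): angle (rad) of the flip tag of bin c: a white plate 54 mm wide, 4 mm thick, its free edge 60 mm from the hinge. 0 upright, positive leaning towards the bin (face with one round disc turned up: FULL), negative leaning away from the bin, to the robot (face with two bars turned up: REORDER). Stops at -0.7 and +0.7; a lightly stiff hinge (0.02 N m, under 1 N at the edge) keeps it wherever it is left.
- bin_d: one of four like stock bins, an open beige box 90 mm (x) by 80 mm (y), rim 30 mm above its origin; fixed on the board. Origin: centre of its underside, 10 mm above the bench. Its x axis points from its tag to the bin (roughly away from the robot), y along the row. The letters say nothing about the place in the row.
- hinge_d (a point): middle of the hinge axis of tag d, 110 mm from the bin's centre along -x of the bin and 45 mm above the bench; same axes as the bin (hinge along y). Two steel posts, 5 mm wide, stand at 34 mm either side, their tops 6 mm above the axis.
- tag_d (a joint): angle (rad) of the flip tag of bin d: a white plate 54 mm wide, 4 mm thick, its free edge 60 mm from the hinge. 0 upright, positive leaning towards the bin (face with one round disc turned up: FULL), negative leaning away from the bin, to the robot (face with two bars turned up: REORDER). Stops at -0.7 and +0.7; a lightly stiff hinge (0.02 N m, under 1 N at the edge) keeps it wherever it is left.
- full_spacers: a full load of brass spacers in one of the bins, fixed; origin at its underside on the bin's floor, at the bin's centre in plan, so the bin whose origin is beneath it is the one it is in. Fills the bin to about its rim: that bin is full.
- full_caps: a full load of black caps in one of the bins, fixed; origin at its underside on the bin's floor, at the bin's centre in plan, so the bin whose origin is beneath it is the one it is in. Fills the bin to about its rim: that bin is full.
- low_spacers: a pair of brass spacers left over in one of the bins, fixed; origin at its underside on the bin's floor, at the bin's centre in plan, so the bin whose origin is beneath it is the one it is in. That bin is nearly empty.
- low_caps: a pair of black caps left over in one of the bins, fixed; origin at its underside on the bin's floor, at the bin's centre in plan, so the bin whose origin is beneath it is the one it is in. That bin is nearly empty.
- weight: small turned brass weight, upright, 22 mm wide, 38 mm tall, origin under its foot; stands on the board between the two middle tags' posts, just behind the hinge line; to be left alone
- adapter: small steel and brass coaxial adapter, upright, 18 mm wide, 40 mm tall, origin under its foot; stands on the board between two tags; to be left alone
- jar: closed jar 52 mm wide, 70 mm tall, on the bench, origin under its foot; to be left alone
- screwdriver: screwdriver with a black handle lying on the bench, about 200 mm long, its long side along its x axis; to be left alone
- spool: copper spool 60 mm wide, 40 mm tall, on the bench, origin under its foot; to be left alone
- meter: handheld meter lying on the bench, 170 x 80 mm, about 47 mm tall, origin under its centre; to be left alone

How it is judged:
By the outcome, as a careful person would: the job done as asked, in the order asked, and still so for the second after the job is handed in, with the robot touching nothing.
It also fails if it takes over 45 s, if anything falls off the work surface, if the arm or the gripper's body presses on something with over 40 N, if the wrist force passes 120 N, or if a joint passes its speed limit or range.

### The arm

A 7-joint arm with a two-finger parallel gripper is mounted at the origin on the work surface. World frame = base frame: x ahead of the robot, y to its left, z up, the work surface at z = 0. Lengths are in mm, angles in degrees, forces in N, time in s.
With the tool pointing down it reaches from about 425 to 950 mm from the base axis. Payload 16.7 kg.
Tool frame: the origin (TCP) lies midway between the tips of the shut fingers; the grasp point (between the pads) lies 19 mm behind it; z points along the fingers, y is the direction in which the jaws open and shut (so a half turn about z gives the same grasp; the last joint's range is limited). The gripper opens to 94 mm and grips with 3 to 60 N. Pads are 16 mm wide; open, the fingers measure 119 mm over their backs; the gripper's body (75 mm by 177 mm) begins 78 mm behind the grasp point.
Start: joints at [-8.566, 24.414, 4.234, 92.017, -1.954, 63.644, -3.845], TCP at [674.961, -0.018, 182.667] pointing down, gripper open.
Joint ranges: [-163.25, 163.25], [-28.42, 122.38], [-70.27, 78.77], [12.13, 141.07], [-58.53, 238.53], [9.26, 117.41], [-156.51, 156.51]. Speed limits (degrees/s): [108.29, 108.29, 136.94, 136.94, 172.46, 172.46, 172.46].

### API

Orientations are given as [roll, pitch, yaw] about the fixed x, y, z axes, in that order (R = Rz(yaw) Ry(pitch) Rx(roll)).
In Python, from bench import ctrl gives the robot as it stands.
- The arm moves only by the tool move_arm, never from a script. Its argument "increments" is a list of rows, each a list of 7 numbers: the shift along the world's x, y, z in m, then the turn, a rotation vector about the world's x, y, z in rad, then the finger opening in m, from 0 to 0.094. A call has 1 to 8 rows; each row shifts and turns the commanded pose from where the row before left it; what a row does not reach is not made up. A row lasts 1/8 s, in which the tool goes at most 62.5 mm and 10.7 degrees, less where a joint would pass 70% of its speed; a pose out of reach is approached as far as the arm can. A call with a gripper value outside its range is refused whole. The fingers move at their own pace and stop on an object; the grip force is fixed at half the most. Time passes only in rows, so rows that do not move let the fingers close. It gives the time, the measured TCP pose, the force and the opening at its end, in the units of the state.
- ctrl.observe(): the state, without advancing time (a new reading comes with each control period).
- ctrl.camera(name): name is "scene" or "side" or "wrist"; returns a dict with "frame" (384x512x3 uint8, blue, green, red), "depth" (384x512 float32, mm along the optical axis (not along the pixel's ray), 0 where there is no reading), "camera_matrix" (3x3 intrinsics, pixels), "R" (3x3) and "t" (3): a world point X has camera coordinates R X + t. Camera axes: x right, y down, z forward; pixel columns grow to the right and rows downward; lengths in mm; the calibration is good to about 2 mm. The wrist camera is an equidistant fisheye: a pixel r from the principal point sees the ray r / f radians off the axis. A picture is of the moment at which its call begins.
- ctrl.close_job(): hands the job in, once; it reports no verdict.
The state is a dict: "time": time; "joints": joint angles; "qd": joint speeds; "joint_efforts": joint torques, N m; "tcp_pos": TCP position; "tool_rot": TCP orientation; "ft_force": force on the tool from outside, world axes, zero at the start; "moment": the same for the moment, N m; "width": finger opening in mm.
Only numpy, scipy, OpenCV 4.12 (cv2) and the standard library are available. Lean on these libraries where they do the work, as an engineer would, in place of code of your own. Each camera call takes 0.05 s, during which the arm holds its last target.

## Working session

There is one attempt and no reset: what is moved stays moved. The work goes in short steps, Python scripts to look and compute and a tool call to move; the robot and the scene stay as the last step left them, time stands still between calls to the robot, and variables do not carry over. Pictures are saved under pics/ and viewed, and the job is handed in when it is done.

Besides the shell and the picture viewer there is one more tool, called after ">>>" as name([rows], argument=value, ...), one row to a line, values as JSON. move_arm: Moves the arm, as the interface text tells. Its arguments: {"type":"object","properties":{"increments":{"type":"array"}},"required":["increments"]}

```bash
mkdir -p pics; ls; python3 - <<'E'
from bench import ctrl
import cv2,pickle
s=ctrl.observe(); print(s)
d={}
for n in("scene","side","wrist"):
    c=ctrl.camera(n); d[n]=c; cv2.imwrite(f"pics/{n}0.png",c["frame"]); print(n,c["camera_matrix"],c["R"],c["t"])
pickle.dump(d,open("c0.pkl","wb"))
E
```

```text
pics
{'time': 0.0, 'joints': array([-8.5655338 , 24.45046746,  4.23252612, 92.0519748 , -1.9525448 ,
       63.64427008, -3.84468895]), 'qd': array([-0.02444349, -0.03772939,  0.09050949,  0.00226144,  0.01536541,
        0.02242572,  0.10184994]), 'joint_efforts': array([-4.09355038e-03, -9.35844111e+01,  3.66462663e+00, -4.54201269e+01,
       -4.89189907e-02,  2.02478352e-02, -6.48899413e-05]), 'tcp_pos': array([ 6.74527288e+02, -5.72396192e-02,  1.81968816e+02]), 'tool_rot': array([-1.79925803e+02,  7.14877170e-03,  8.99973333e+01]), 'ft_force': array([ 0.55931883, -1.03528241,  0.06924043]), 'moment': array([0.02886849, 0.00334532, 0.01938057]), 'width': 94.06215085215227}
scene [[348.13688657   0.         258.06814985]
 [  0.         348.13688657 187.46874507]
 [  0.           0.           1.        ]] [[-0.59699603  0.80194244  0.02200151]
 [ 0.46563159  0.36870569 -0.80451435]
 [-0.65328628 -0.47004727 -0.59352556]] [ 308.99913318 -175.39603877 1275.94233129]
side [[366.86769559   0.         252.63451877]
 [  0.         366.86769559 188.45860779]
 [  0.           0.           1.        ]] [[-0.81462468 -0.57988427  0.01099325]
 [-0.43533456  0.5988164  -0.67223712]
 [ 0.3832368  -0.55240669 -0.74025429]] [ 427.45233471  256.38877671 1019.97637293]
wrist [[297.31863964   0.         256.96455587]
 [  0.         297.31863964 190.36911677]
 [  0.           0.           1.        ]] [[ 9.99998477e-01  6.56741053e-04 -1.61680167e-03]
 [ 1.06743134e-03 -9.63144114e-01  2.68983786e-01]
 [-1.38056032e-03 -2.68985102e-01 -9.63143348e-01]] [-673.71668849  -27.5321877   391.37359133]
```

View pics/scene0.png

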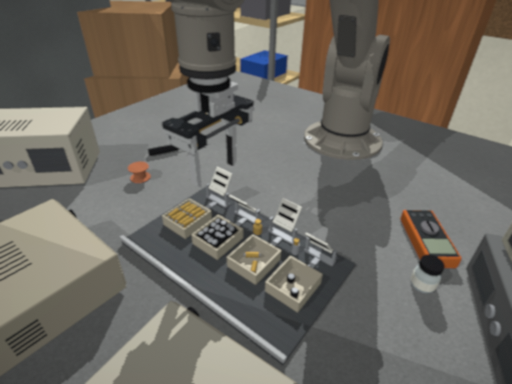

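View pics/side0.png

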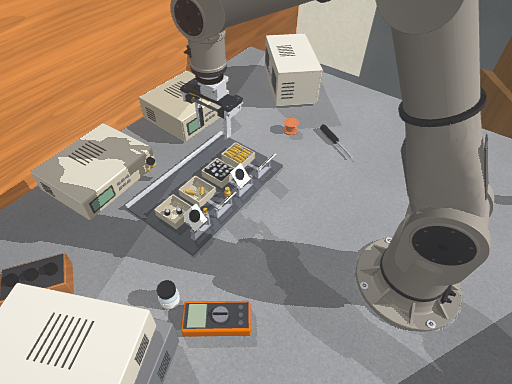

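View pics/wrist0.png

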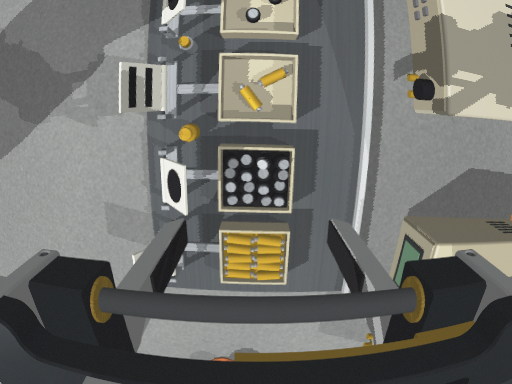

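The wrist view (world +x to the right, +y up) shows four bins:

| Bin | Pixel | Tag shown |
|---|---|---|
| Full spacers | (254,257) | Probably bars, seen edge-on in side and showing bars in scene at (221,180): wrong |
| Full caps | (255,180) | Disc at (174,187): right |
| Low spacers | (257,87) | Bars at (142,87): right |
| Low caps | (260,15) | Disc at (198,215) in side: wrong |

Next I'll measure positions from two places of the wrist camera, so I'll move the arm back and close the fingers.

>>> move_arm([
  [-0.03,0.03,0.04,0,0,0,0.0],
  [-0.03,0.03,0.04,0,0,0,0.0],
  [0,0.03,0.03,0,0,0,0.0],
  [0,0.0,0.0,0,0,0,0.0],
  [0,0,0,0,0,0,0],
  [0,0,0,0,0,0,0],
])

```text
time: 0.9
tcp_pos: [614.7, 88.7, 291.4]
tool_rot: [-179.9, 0.0, 89.9]
ft_force: [-0.0, -0.1, 0.4]
width: 37.4
```

```bash
python3 - <<'E'
from bench import ctrl
import cv2,pickle
d={}
for n in("scene","side","wrist"):
    c=ctrl.camera(n); d[n]=c
pickle.dump(d,open("c1.pkl","wb"))
c=d["wrist"]["frame"]
cv2.imwrite("pics/wrist1.png",cv2.resize(c,(800,600),interpolation=cv2.INTER_CUBIC))
f=d["scene"]["frame"][160:320,150:370]; cv2.imwrite("pics/scene1z.png",cv2.resize(f,None,fx=3.6,fy=3.6,interpolation=cv2.INTER_CUBIC))
f=d["side"]["frame"][120:260,120:290]; cv2.imwrite("pics/side1z.png",cv2.resize(f,None,fx=4.2,fy=4.2,interpolation=cv2.INTER_CUBIC))
s=ctrl.observe();print(s["time"],s["tcp_pos"],s["width"],s["ft_force"])
E
```

```text
1.05 [614.86233431  89.16606338 291.89611091] 25.681572094572633 [-0.79449491  0.54110542 -0.51819611]
```

View pics/wrist1.png

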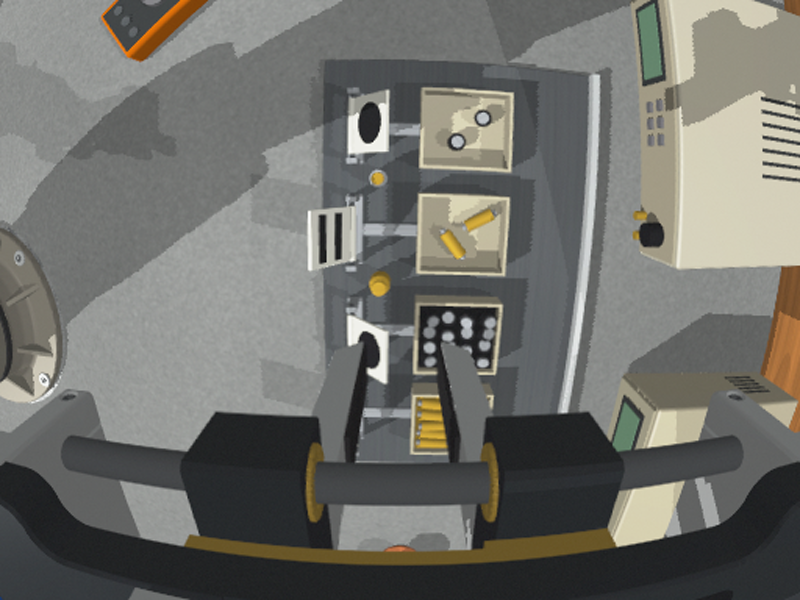

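View pics/scene1z.png

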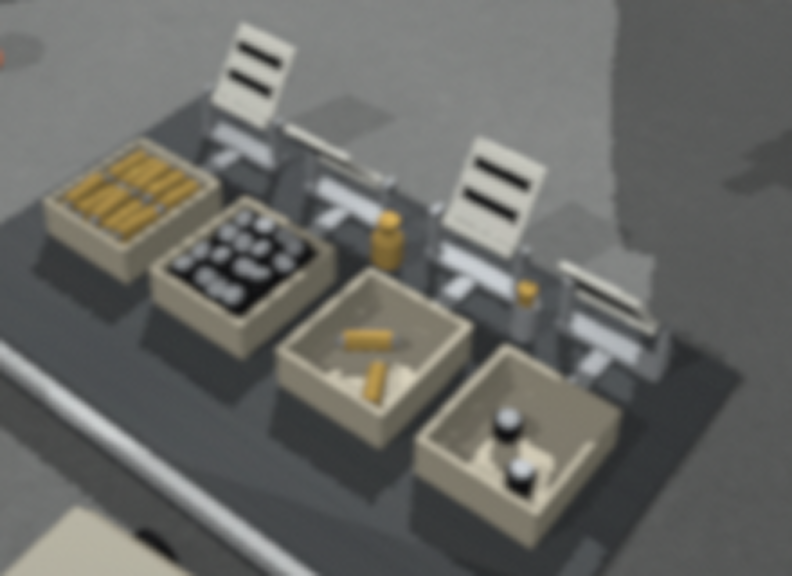

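View pics/side1z.png

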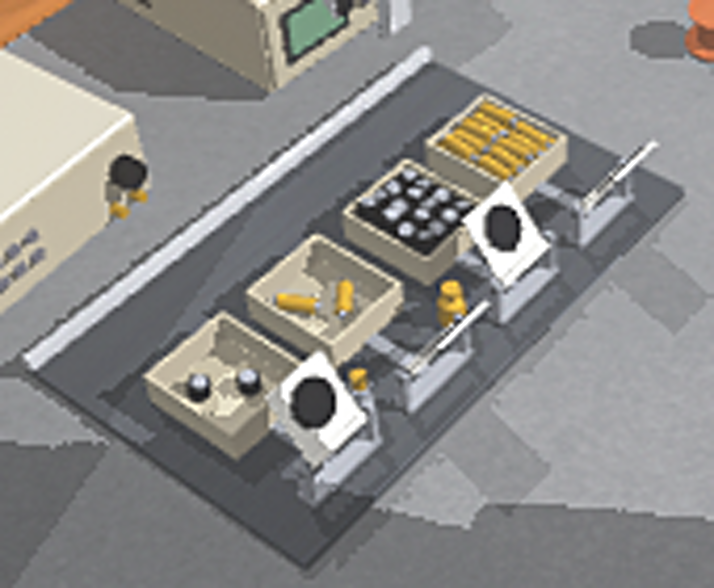

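Scene and side views settle it. Full spacers shows bars (scene zoom 253,75) and low caps shows disc (side zoom 315,402), so both are wrong. Full caps shows disc and low spacers shows bars, both right. Next step: triangulate the bin rims and the tag edges.

```bash
cat > h.py <<'E'
import numpy as np,pickle
def ray(c,u,v,fish):
    K=c["camera_matrix"];x=(u-K[0,2])/K[0,0];y=(v-K[1,2])/K[1,1]
    if fish:
        r=np.hypot(x,y);d=np.array([x/r*np.sin(r),y/r*np.sin(r),np.cos(r)])
    else: d=np.array([x,y,1.])
    d=c["R"].T@d; return -c["R"].T@c["t"],d/np.linalg.norm(d)
def tri(rs):
    A=np.zeros((3,3));b=np.zeros(3)
    for o,d in rs:
        P=np.eye(3)-np.outer(d,d);A+=P;b+=P@o
    p=np.linalg.solve(A,b);return p,[float(np.linalg.norm((np.eye(3)-np.outer(d,d))@(p-o))) for o,d in rs]
def plane(r,z): o,d=r; return o+d*(z-o[2])/d[2]
E
python3 - <<'E'
from h import *
d=pickle.load(open("c1.pkl","rb"))
W=lambda u,v:ray(d["wrist"],(u+.5)/1.5625-.5,(v+.5)/1.5625-.5,True)
S=lambda u,v:ray(d["scene"],(u+.5)/3.6-.5+150,(v+.5)/3.6-.5+160,False)
D=lambda u,v:ray(d["side"],(u+.5)/4.2-.5+120,(v+.5)/4.2-.5+120,False)
np.set_printoptions(precision=1,suppress=True)
# corners: name: nearR/farR ; +y/-y
P={ 'lowcaps far+y':[W(514,93),S(533,493),D(146,378)],
'lowcaps far-y':[W(511,172),S(416,436),D(222,311)],
'lowcaps near-y':[W(419,169),S(507,345)],
'lowcaps near+y':[W(421,88),S(621,412),D(240,415)],
'lowsp far+y':[W(509,196),S(380,402),D(248,297)],
'lowsp far-y':[W(505,276),S(278,348),D(316,236)],
'lowsp near-y':[W(416,273),S(370,268),D(403,290)],
'lowsp near+y':[W(419,194),S(472,325)],
'fcaps far+y':[S(243,318),D(344,212)],
'fcaps far-y':[S(150,265),D(406,160)],
'fsp far+y':[S(129,238),D(427,145)],
'fsp far-y':[S(45,203),D(484,96)],
'fsp near-y':[S(143,138),D(568,150)],
'fsp near+y':[S(220,183),D(507,198)],
# tag free edges
'tag fsp edge -y':[S(243,24),D(656,143)],
'tag fsp edge +y':[S(297,44)],
'tag lc edge +y':[S(657,322),D(318,462),W(388,153-60)],
'tag lc edge':[S(560,264),W(387,153)],
}
for k,r in P.items():
    if len(r)>1:
        p,e=tri(r);print(k,p,np.array(e))
E
```

```text
lowcaps far+y [718.5 246.5  46.9] [3.2 5.4 5.2]
lowcaps far-y [720.  168.6  41.5] [1.  1.1 0.7]
lowcaps near-y [630.2 170.6  40.4] [0.3 0.3]
lowcaps near+y [633.8 246.3  47.8] [3.1 6.9 8.4]
lowsp far+y [716.1 143.7  43.2] [3.3 5.3 4.4]
lowsp far-y [717.4  64.3  39.7] [1.2 1.6 1.7]
lowsp near-y [626.8  65.7  36.4] [1.5 2.8 2.3]
lowsp near+y [630.5 145.8  41.8] [0.2 0.2]
fcaps far+y [713.6  33.1  42.9] [1.3 1.3]
fcaps far-y [714.2 -46.4  40.5] [1.7 1.7]
fsp far+y [708.8 -69.2  45.5] [3.3 3.3]
fsp far-y [ 712.6 -150.8   37.5] [0.3 0.3]
fsp near-y [ 618.7 -148.7   32.2] [5.2 5.2]
fsp near+y [623.4 -67.8  35.1] [4.5 4.5]
tag fsp edge -y [ 525.9 -133.6   95.4] [0.6 0.6]
tag lc edge +y [579.4 239.1  51.4] [ 9.  16.9 21.9]
tag lc edge [601.2 184.2  94.1] [0.4 0.4]
```

Bin centres come out at about low caps (675,208), low spacers (672,105), full caps (669,-6) and full spacers (666,-109), rims about 40 mm high, row yaw about -1.6°. Hinges are therefore at about (565,211) for low caps and (556,-106) for full spacers. The tag edges at (601,184,94) and (526,-134,95) agree. I'll do the low-caps tag first, going down behind it.

>>> move_arm([
  [0.008,0.03,-0.03,0,0,0,0.0],
  [0.008,0.03,-0.03,0,0,0,0.0],
  [0.008,0.03,-0.03,0,0,0,0.0],
  [0.008,0.031,-0.03,0,0,0,0],
  [0,0,-0.03,0,0,0,0],
  [0,0,-0.03,0,0,0,0],
  [0,0,0,0,0,0,0],
  [0,0,0,0,0,0,0],
])

```text
time: 2.05
tcp_pos: [647.6, 210.9, 113.7]
tool_rot: [180.0, -0.0, 90.0]
ft_force: [-0.8, 0.6, 0.1]
width: 0.3
```

```bash
python3 - <<'E'
from bench import ctrl
import cv2
a=ctrl.camera("wrist")["frame"]; cv2.imwrite("pics/w2.png",cv2.resize(a,(700,525)))
f=ctrl.camera("side")["frame"][90:260,100:290]; cv2.imwrite("pics/s2.png",cv2.resize(f,None,fx=3.5,fy=3.5,interpolation=cv2.INTER_CUBIC))
s=ctrl.observe();print(s["time"],s["tcp_pos"],s["width"],s["ft_force"])
E
```

```text
2.15 [647.80423661 211.11670581 114.24696186] 0.45973162449122146 [ 0.45798774 -0.25351521  0.6218613 ]
```

View pics/w2.png

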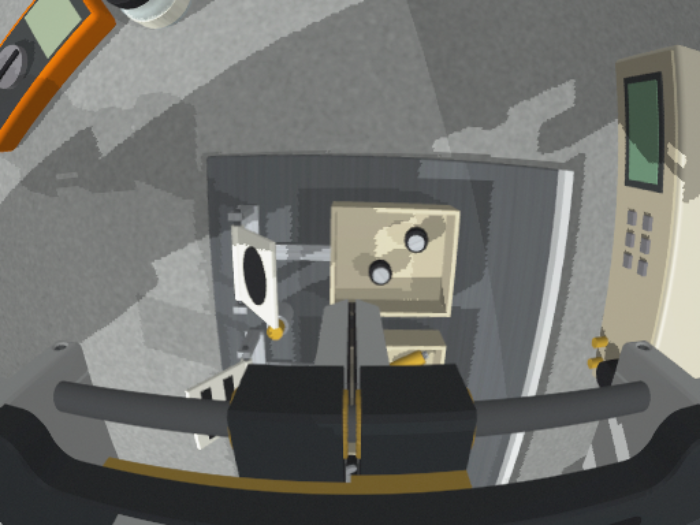

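View pics/s2.png

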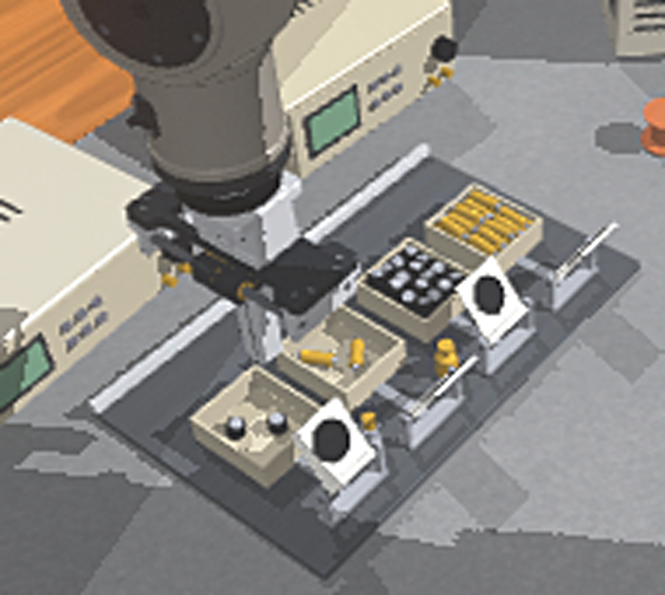

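The finger is above the low-caps bin, well clear behind its tag (tag at 255,275 in the wrist view). I'll lower it to about z=75, above the 40 mm rim, and start towards the robot.

>>> move_arm([
  [-0.002,0,-0.02,0,0,0,0],
  [-0.002,0,-0.019,0,0,0,0],
  [-0.01,0,0,0,0,0,0],
  [-0.01,0,0,0,0,0,0],
  [-0.008,0,0,0,0,0,0],
  [-0.008,0,0,0,0,0,0],
  [-0.008,0,0,0,0,0,0],
  [-0.008,0,0,0,0,0,0],
])

```text
time: 3.15
tcp_pos: [590.5, 211.0, 73.8]
tool_rot: [180.0, -0.0, 90.0]
ft_force: [1.0, 0.8, -0.4]
width: 0.5
```

>>> move_arm([
  [-0.008,0,0,0,0,0,0],
  [-0.008,0,0,0,0,0,0],
  [-0.006,0,0,0,0,0,0],
  [-0.004,0,0,0,0,0,0],
])

```text
time: 3.65
tcp_pos: [564.6, 211.0, 73.7]
tool_rot: [-180.0, -0.0, 90.0]
ft_force: [0.2, -0.2, 0.3]
width: 0.3
```

>>> move_arm([
  [-0.003,0,0,0,0,0,0],
  [-0.003,0,0,0,0,0,0],
  [0,0,0,0,0,0,0],
])

```text
time: 4.03
tcp_pos: [558.9, 211.0, 73.7]
tool_rot: [-180.0, -0.0, 90.0]
ft_force: [0.5, -0.3, 1.0]
width: 0.6
```

```bash
python3 - <<'E'
from bench import ctrl
import cv2
f=ctrl.camera("side")["frame"][130:270,130:290]; cv2.imwrite("pics/s3.png",cv2.resize(f,None,fx=4,fy=4,interpolation=cv2.INTER_CUBIC))
s=ctrl.observe();print(s["time"],s["tcp_pos"],s["width"],s["ft_force"])
E
```

```text
4.075 [558.98366191 211.00139711  73.68964874] 0.5876308835786473 [ 0.56563299 -0.14837741  0.12141367]
```

View pics/s3.png

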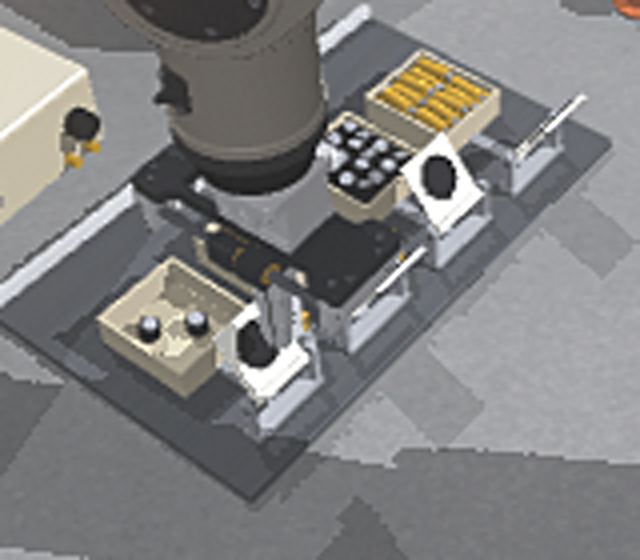

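```bash
python3 - <<'E'
from bench import ctrl
import cv2,numpy as np,pickle
o={}
for n,(y0,y1,x0,x1) in {"scene":(150,290,200,380),"side":(150,260,150,250)}.items():
    c=ctrl.camera(n);o[n]=c
    im=cv2.resize(c["frame"][y0:y1,x0:x1],None,fx=4 if n=="scene" else 5.4,fy=4 if n=="scene" else 5.4,interpolation=cv2.INTER_CUBIC);k=4 if n=="scene" else 5.4
    for P in [(559,211,73.7),(546.5,211,73.7),(565.5,211,45),(601,184,94),(601,238,94)]:
        q=c["camera_matrix"]@(c["R"]@np.array(P)+c["t"]);q=q[:2]/q[2];print(n,P,q)
        cv2.circle(im,(int((q[0]-x0+.5)*k),int((q[1]-y0+.5)*k)),4,(0,0,255),1)
    cv2.imwrite(f"pics/{n}4.png",im)
c=ctrl.camera("wrist");o["wrist"]=c;cv2.imwrite("pics/w4.png",cv2.resize(c["frame"],(700,525)))
pickle.dump(o,open("c4.pkl","wb"))
E
```

```text
scene (559, 211, 73.7) [324.31460787 234.3488075 ]
scene (546.5, 211, 73.7) [326.96536076 231.24426517]
scene (565.5, 211, 45) [321.21718281 245.22798531]
scene (601, 184, 94) [304.96799698 232.88214189]
scene (601, 238, 94) [327.6974918  244.17830414]
side (559, 211, 73.7) [201.05374128 219.46304696]
side (546.5, 211, 73.7) [204.35020301 221.48978927]
side (565.5, 211, 45) [200.28637305 224.34331136]
side (601, 184, 94) [195.5844547  202.65109493]
side (601, 238, 94) [183.01369678 214.36087348]
```

View pics/scene4.png

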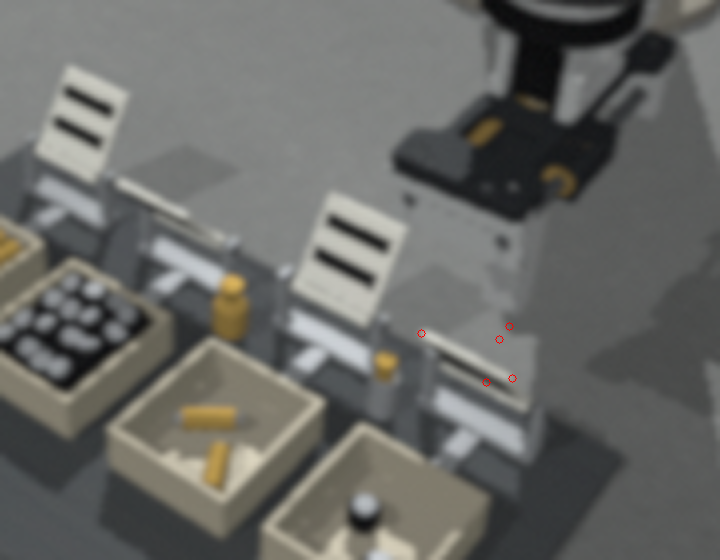

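View pics/side4.png

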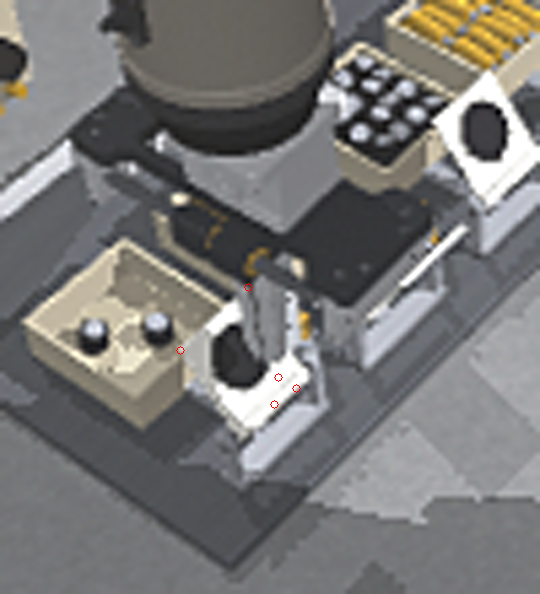

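View pics/w4.png

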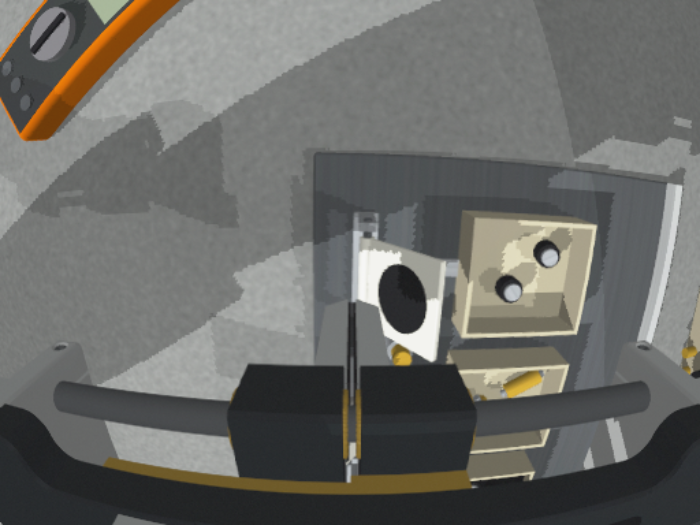

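The finger passed to the robot's side (scene: finger behind the tag edge) and the tag did not move (disc still at 240,350 in side). So either the real fingertip or the tag edge isn't at the height I assumed. I'll check with depth.

```bash
python3 - <<'E'
import pickle,numpy as np,cv2
o=pickle.load(open("c4.pkl","rb"));np.set_printoptions(precision=0,suppress=True,linewidth=200)
def xyz(c):
    K=c["camera_matrix"];v,u=np.mgrid[:384,:512];Z=c["depth"].astype(float)
    P=np.stack([(u-K[0,2])/K[0,0]*Z,(v-K[1,2])/K[1,1]*Z,Z],-1);P[Z==0]=np.nan
    return (P-c["t"])@c["R"]
c=o["side"];X=xyz(c)
for v in range(198,226,2): print("side",v,[tuple(np.round(X[v,u]).astype(int)) if np.isfinite(X[v,u,0]) else None for u in range(186,212,3)])
c=o["scene"];X=xyz(c)
m=(X[...,0]>535)&(X[...,0]<615)&(X[...,1]>190)&(X[...,1]<232)&(X[...,2]>55)&(X[...,2]<140)
for v in range(205,250,3): print("sc",v,[tuple(np.round(X[v,u]).astype(int)) if np.isfinite(X[v,u,0]) else None for u in range(312,336,4)])
E
```

```text
side 198 [(np.int64(690), np.int64(142), np.int64(15)), (np.int64(556), np.int64(244), np.int64(202)), (np.int64(543), np.int64(245), np.int64(211)), (np.int64(536), np.int64(241), np.int64(213)), (np.int64(531), np.int64(235), np.int64(211)), (np.int64(537), np.int64(220), np.int64(193)), (np.int64(630), np.int64(120), np.int64(36)), (np.int64(497), np.int64(238), np.int64(237)), (np.int64(492), np.int64(233), np.int64(235))]
side 200 [(np.int64(690), np.int64(144), np.int64(6)), (np.int64(674), np.int64(145), np.int64(19)), (np.int64(545), np.int64(244), np.int64(202)), (np.int64(537), np.int64(241), np.int64(204)), (np.int64(529), np.int64(239), np.int64(207)), (np.int64(521), np.int64(236), np.int64(211)), (np.int64(630), np.int64(121), np.int64(26)), (np.int64(493), np.int64(243), np.int64(236)), (np.int64(486), np.int64(238), np.int64(237))]
side 202 [(np.int64(682), np.int64(152), np.int64(10)), (np.int64(674), np.int64(147), np.int64(10)), (np.int64(661), np.int64(145), np.int64(17)), (np.int64(537), np.int64(243), np.int64(198)), (np.int64(549), np.int64(222), np.int64(169))
[... 8430 characters left out ...]
(np.int64(507), np.int64(194), np.int64(1)), (np.int64(500), np.int64(201), np.int64(0)), (np.int64(494), np.int64(209), np.int64(0))]
sc 244 [(np.int64(543), np.int64(179), np.int64(11)), (np.int64(569), np.int64(200), np.int64(44)), (np.int64(584), np.int64(215), np.int64(66)), (np.int64(596), np.int64(228), np.int64(85)), (np.int64(598), np.int64(237), np.int64(91)), (np.int64(503), np.int64(213), np.int64(-1))]
sc 247 [(np.int64(551), np.int64(184), np.int64(10)), (np.int64(544), np.int64(191), np.int64(9)), (np.int64(539), np.int64(199), np.int64(9)), (np.int64(572), np.int64(221), np.int64(51)), (np.int64(591), np.int64(236), np.int64(77)), (np.int64(511), np.int64(218), np.int64(-1))]
```

Depth puts the finger's lower end at about z=95 to 100 while the TCP reads 73.7, so the real tip is about 22 mm higher than the reading. x and y agree (547–569, centred on 559). The finger just cleared the tag edge (z about 92–94). I'll retreat upwards, go back behind the tag, and go in lower, checking by depth.

>>> move_arm([
  [0,0,0.02,0,0,0,0],
  [0,0,0.02,0,0,0,0],
  [0.03,0,0,0,0,0,0],
  [0.03,0,0,0,0,0,0],
  [0.024,0,0,0,0,0,0],
  [0,0,-0.03,0,0,0,0],
  [0,0,-0.032,0,0,0,0],
  [0,0,0,0,0,0,0],
])

```text
time: 5.22
tcp_pos: [641.4, 210.3, 49.4]
tool_rot: [-179.8, 0.1, 90.0]
ft_force: [-0.7, 0.0, -1.2]
width: 0.5
```

```bash
cat >> h.py <<'E'
def xyz(c):
    K=c["camera_matrix"];v,u=np.mgrid[:384,:512];Z=c["depth"].astype(float)
    P=np.stack([(u-K[0,2])/K[0,0]*Z,(v-K[1,2])/K[1,1]*Z,Z],-1);P[Z==0]=np.nan
    return (P-c["t"])@c["R"]
E
cat > tip.py <<'E'
from bench import ctrl
from h import *
import cv2,sys
np.set_printoptions(precision=0,suppress=True)
s=ctrl.observe();p=s["tcp_pos"];print(s["time"],p,s["ft_force"])
for n in("scene","side"):
    c=ctrl.camera(n);X=xyz(c)
    m=(abs(X[...,0]-p[0])<16)&(abs(X[...,1]-p[1])<13)&(X[...,2]>p[2]-6)&(X[...,2]<160)
    z=X[m]; print(n,len(z),"lowest z",np.sort(z[:,2])[:8], z.min(0),z.max(0))
    f=c["frame"];a=(slice(150,300),slice(180,360)) if n=="scene" else (slice(120,260),slice(130,300))
    cv2.imwrite(f"pics/{n}_{sys.argv[1]}.png",cv2.resize(f[a],None,fx=4,fy=4,interpolation=cv2.INTER_CUBIC))
E
python3 tip.py a
```

```text
5.225 [641. 210.  49.] [-1.  0. -1.]
scene 157 lowest z [74. 75. 77. 79. 79. 79. 79. 81.] [629. 201.  74.] [654. 221. 138.]
side 143 lowest z [75. 78. 79. 79. 81. 82. 82. 84.] [627. 201.  75.] [656. 222. 152.]
```

View pics/side_a.png

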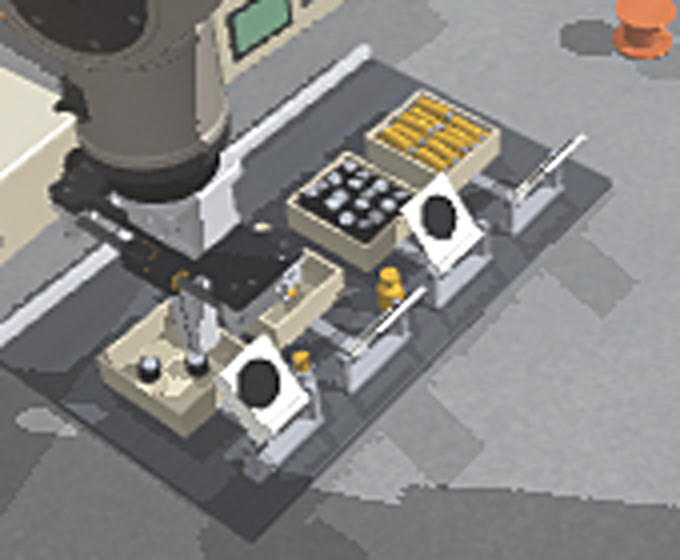

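View pics/scene_a.png

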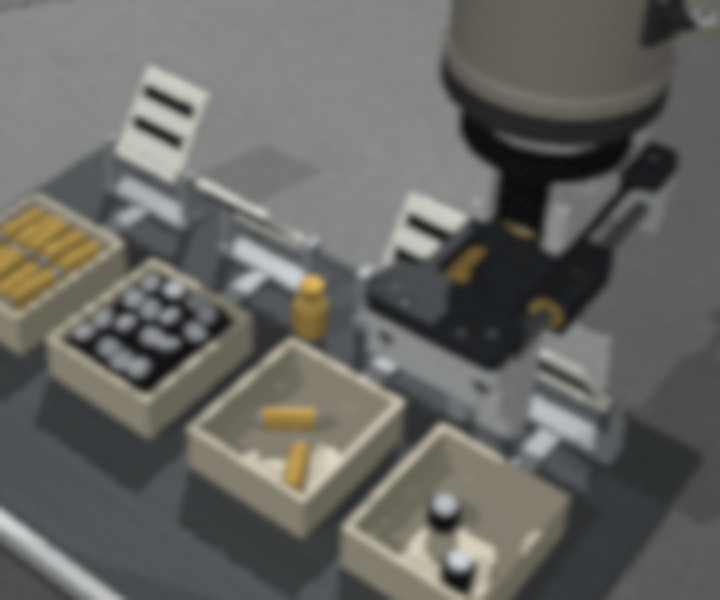

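The tip is now at about z=74 by depth in both views, behind the tag and over the bin, so the reading is about 24 mm low. Pushing towards the robot.

>>> move_arm([
  [-0.012,0,0,0,0,0,0],
  [-0.01,0,0,0,0,0,0],
  [-0.008,0,0,0,0,0,0],
  [-0.008,0,0,0,0,0,0],
  [-0.008,0,0,0,0,0,0],
  [-0.008,0,0,0,0,0,0],
  [-0.008,0,0,0,0,0,0],
  [-0.008,0,0,0,0,0,0],
])

```text
time: 6.32
tcp_pos: [572.4, 211.0, 51.6]
tool_rot: [-180.0, -0.0, 90.0]
ft_force: [0.3, 0.2, 0.0]
width: 0.7
```

```bash
python3 tip.py b
```

```text
6.325 [572. 211.  52.] [0. 0. 0.]
scene 265 lowest z [46. 46. 47. 47. 47. 47. 48. 48.] [556. 199.  46.] [585. 224. 140.]
side 151 lowest z [46. 46. 47. 48. 49. 49. 50. 51.] [557. 199.  46.] [584. 223. 152.]
```

View pics/side_b.png

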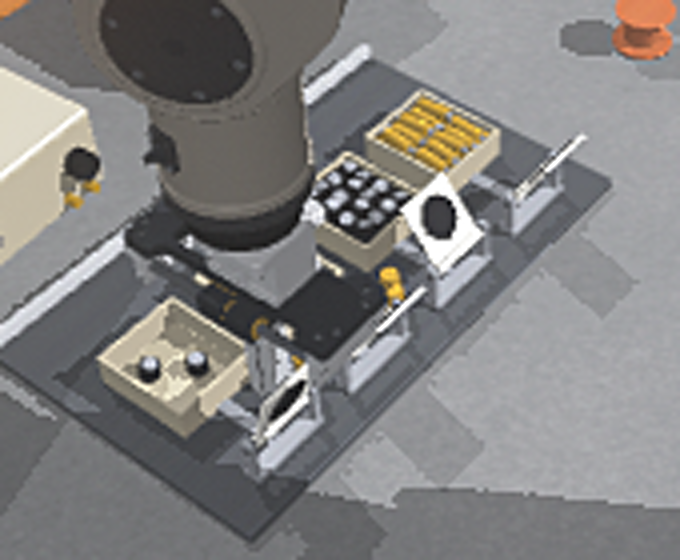

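The tag is turning and is now about upright (285,400 in side). Continuing.

>>> move_arm([
  [-0.006,0,0,0,0,0,0],
  [-0.006,0,0,0,0,0,0],
  [-0.004,0,0,0,0,0,0],
  [-0.002,0,0,0,0,0,0],
  [0,0,0,0,0,0,0],
])

```text
time: 7.05
tcp_pos: [554.9, 211.0, 51.7]
tool_rot: [-180.0, -0.0, 90.0]
ft_force: [0.8, -0.7, -0.4]
width: 0.3
```

>>> move_arm([
  [-0.002,0,0,0,0,0,0],
  [0,0,0,0,0,0,0],
])

```text
time: 7.3
tcp_pos: [552.9, 211.0, 51.7]
tool_rot: [-180.0, -0.0, 90.0]
ft_force: [-1.2, -0.3, 0.8]
width: 0.2
```

```bash
python3 tip.py c
```

```text
7.3 [553. 211.  52.] [-1. -0.  1.]
scene 315 lowest z [47. 47. 47. 47. 48. 48. 48. 48.] [539. 198.  47.] [569. 224. 139.]
side 155 lowest z [49. 49. 50. 51. 64. 66. 67. 72.] [539. 201.  49.] [567. 224. 149.]
```

View pics/side_c.png

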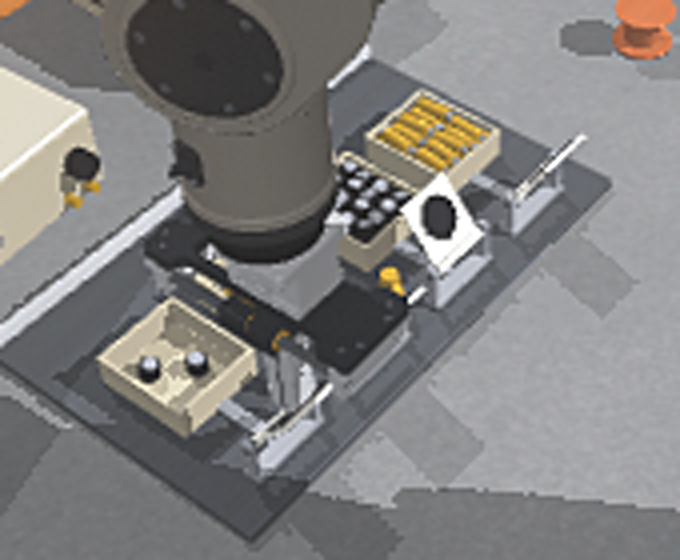

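>>> move_arm([
  [-0.002,0,0,0,0,0,0],
  [0,0,0,0,0,0,0],
])

```text
time: 7.65
tcp_pos: [550.8, 211.0, 51.7]
tool_rot: [-180.0, -0.0, 90.0]
ft_force: [-0.0, -0.2, -0.1]
width: 0.5
```

>>> move_arm([
  [-0.002,0,0,0,0,0,0],
  [0,0,0,0,0,0,0],
])

```text
time: 7.9
tcp_pos: [549.5, 211.0, 51.9]
tool_rot: [179.9, -0.0, 90.0]
ft_force: [3.4, -0.6, 1.0]
width: 0.8
```

>>> move_arm([
  [-0.001,0,0,0,0,0,0],
  [0,0,0,0,0,0,0],
])

```text
time: 8.15
tcp_pos: [549.1, 211.1, 52.1]
tool_rot: [179.9, -0.0, 90.0]
ft_force: [6.7, -0.5, -0.2]
width: 0.4
```

Force is rising steadily at the stop (6.7 N), so the tag is fully over. Backing off, lifting, and looking.

>>> move_arm([
  [0.01,0,0,0,0,0,0],
  [0.01,0,0.01,0,0,0,0],
  [0,0,0.04,0,0,0,0],
  [0,0,0.04,0,0,0,0],
  [-0.02,-0.04,0.01,0,0,0,0],
  [-0.02,-0.04,0,0,0,0,0],
  [-0.02,-0.04,0,0,0,0,0],
  [-0.02,-0.04,0,0,0,0,0],
])

```text
time: 9.15
tcp_pos: [487.7, 49.7, 152.3]
tool_rot: [180.0, -0.0, 90.0]
ft_force: [1.2, 0.4, 0.3]
width: 0.7
```

>>> move_arm([
  [-0.003,-0.04,0,0,0,0,0],
  [0,-0.04,0,0,0,0,0],
  [0,-0.04,0,0,0,0,0],
  [0,-0.037,0,0,0,0,0],
  [0,0,0,0,0,0,0],
  [0,0,0,0,0,0,0],
])

```text
time: 9.9
tcp_pos: [485.2, -105.6, 152.0]
tool_rot: [-180.0, -0.0, 90.0]
ft_force: [-1.0, 0.7, 0.0]
width: 0.4
```

```bash
python3 tip.py d; python3 - <<'E'
from bench import ctrl
from h import *
import cv2
np.set_printoptions(precision=1,suppress=True)
c=ctrl.camera("wrist");cv2.imwrite("pics/w_d.png",cv2.resize(c["frame"],(700,525)))
# bars-tag plate: points on white plates
for n in("scene","side"):
    c=ctrl.camera(n);X=xyz(c)
    for nm,(hx,hy) in {"fsp":(556.5,-106),"fc":(559.5,-3),"ls":(562.5,105),"lc":(565.5,211)}.items():
        m=(abs(X[...,1]-hy)<22)&(abs(X[...,0]-hx)<50)&(X[...,2]>58)&(X[...,2]<102)
        P=X[m]
        if len(P)<8: print(n,nm,"few",len(P));continue
        q=P.mean(0);w=np.linalg.svd(P-q,full_matrices=False)[2][2];a=np.arctan2(-w[2],w[0]); a=(a+np.pi/2)%np.pi-np.pi/2
        # x at z=45 on plane
        print(n,nm,len(P),"angle %.2f"%a,"hinge x %.1f"%(q[0]-(45-q[2])*w[2]/w[0]),"zmax %.0f xext %.0f %.0f"%(P[:,2].max(),P[:,0].min(),P[:,0].max()))
E
```

```text
9.9 [ 485. -106.  152.] [-1.  1.  0.]
scene fsp 236 angle -0.56 hinge x 561.8 zmax 98 xext 526 555
scene fc 55 angle 0.60 hinge x 566.6 zmax 95 xext 578 601
scene ls 332 angle -0.58 hinge x 567.1 zmax 98 xext 530 559
scene lc 392 angle -0.71 hinge x 569.9 zmax 94 xext 526 560
side fsp 23 angle -0.58 hinge x 561.6 zmax 97 xext 526 545
side fc 145 angle 0.69 hinge x 559.5 zmax 94 xext 570 600
side ls 26 angle -0.68 hinge x 573.9 zmax 96 xext 531 559
side lc 59 angle -0.77 hinge x 573.5 zmax 93 xext 527 559Traceback (most recent call last):
  File "tip.py", line 9, in <module>
    z=X[m]; print(n,len(z),"lowest z",np.sort(z[:,2])[:8], z.min(0),z.max(0))
                                                           ~~~~~^^^
    return umr_minimum(a, axis, None, out, keepdims, initial, where)
ValueError: zero-size array to reduction operation minimum which has no identity
```

View pics/w_d.png

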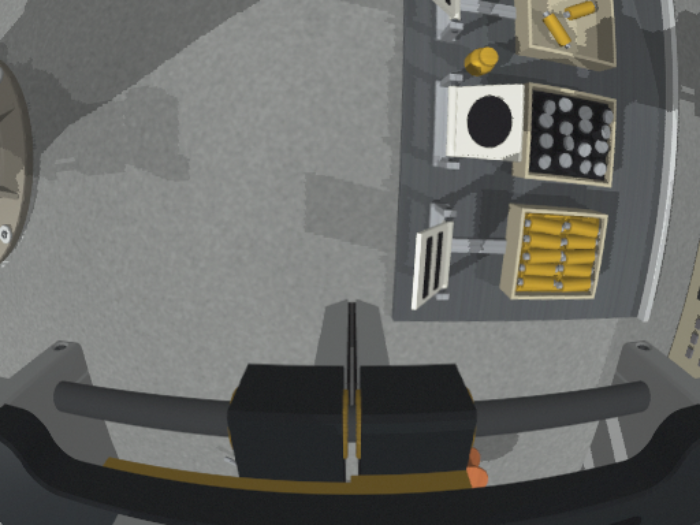

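The low-caps tag is fully over (-0.71 and -0.77 by depth in two views). In the wrist view the full-spacers tag (432,265) still shows bars and leans to the robot, with the finger on its robot side. Lowering to a real tip height of about 75 mm.

>>> move_arm([
  [0,0,-0.035,0,0,0,0],
  [0,0,-0.035,0,0,0,0],
  [0,0,-0.03,0,0,0,0],
  [0,0,0,0,0,0,0],
  [0,0,0,0,0,0,0],
])

```text
time: 10.72
tcp_pos: [485.6, -105.8, 52.7]
tool_rot: [180.0, -0.0, 90.0]
ft_force: [0.0, 0.3, 1.0]
width: 0.7
```

```bash
python3 tip.py e
```

```text
10.725 [ 486. -106.   53.] [0. 0. 1.]
scene 279 lowest z [77. 77. 79. 79. 79. 81. 81. 83.] [ 472. -116.   77.] [499. -94. 160.]
side 161 lowest z [75. 77. 80. 80. 80. 81. 82. 83.] [ 471. -118.   75.] [499. -93. 156.]
```

View pics/side_e.png

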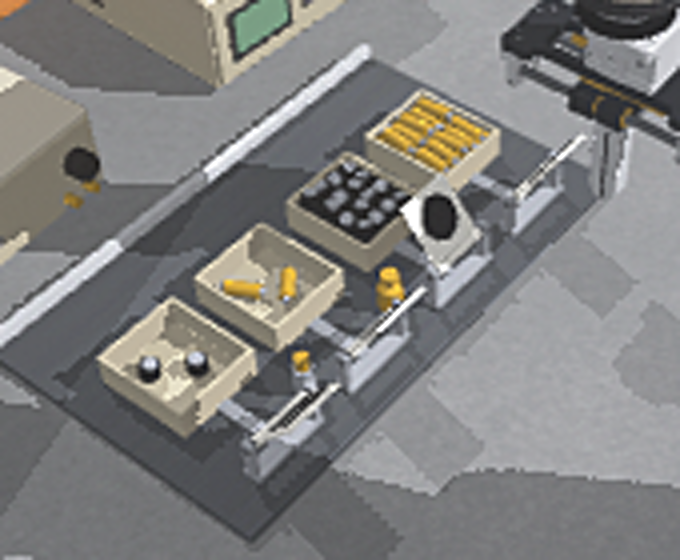

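View pics/scene_e.png

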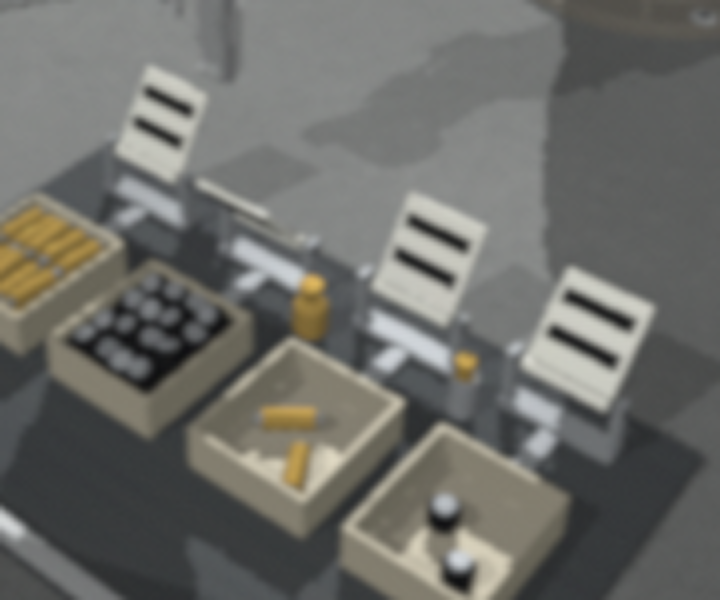

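The low-caps tag now shows bars, fully over (scene 590,335), and the adapter and weight are still standing. The finger tip is at about z=76, on the robot side of the full-spacers tag. Pushing +x.

>>> move_arm([
  [0.012,0,0,0,0,0,0],
  [0.008,0,0,0,0,0,0],
  [0.008,0,0,0,0,0,0],
  [0.008,0,0,0,0,0,0],
  [0.008,0,0,0,0,0,0],
  [0.008,0,0,0,0,0,0],
  [0.008,0,0,0,0,0,0],
  [0.008,0,0,0,0,0,0],
])

```text
time: 11.82
tcp_pos: [553.4, -106.0, 51.6]
tool_rot: [-180.0, -0.0, 90.0]
ft_force: [-0.6, -0.2, -0.1]
width: 0.6
```

>>> move_arm([
  [0.006,0,0,0,0,0,0],
  [0.005,0,0,0,0,0,0],
  [0,0,0,0,0,0,0],
])

```text
time: 12.2
tcp_pos: [564.3, -106.0, 51.7]
tool_rot: [180.0, -0.0, 90.0]
ft_force: [0.7, 0.3, 0.1]
width: 0.5
```

```bash
python3 tip.py f
```

```text
12.2 [ 564. -106.   52.] [1. 0. 0.]
scene 329 lowest z [46. 46. 47. 47. 48. 48. 49. 50.] [ 550. -119.   46.] [580. -93. 160.]
side 200 lowest z [47. 47. 47. 48. 48. 48. 48. 48.] [ 549. -116.   47.] [579. -93. 156.]
```

View pics/side_f.png

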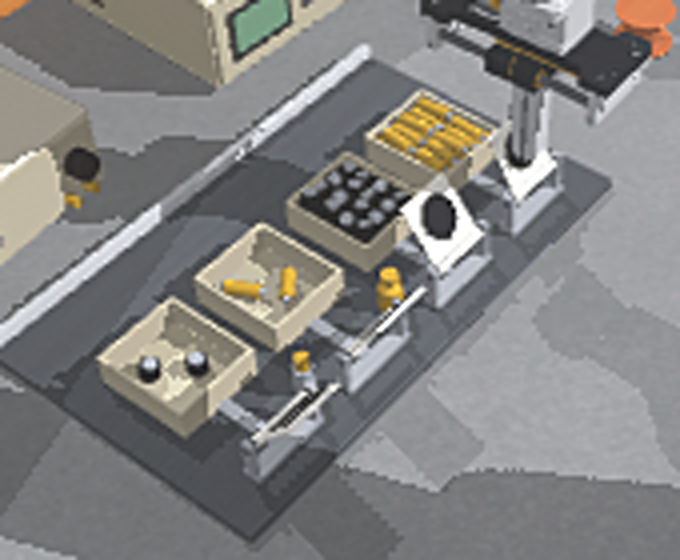

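The tag is leaning towards the bin. I'll press on to the stop in small steps.

>>> move_arm([
  [0.003,0,0,0,0,0,0],
  [0.002,0,0,0,0,0,0],
  [0,0,0,0,0,0,0],
])

```text
time: 12.68
tcp_pos: [569.1, -106.0, 51.7]
tool_rot: [180.0, -0.0, 90.0]
ft_force: [-0.7, 0.5, -1.9]
width: -0.1
```

>>> move_arm([
  [0.002,0,0,0,0,0,0],
  [0,0,0,0,0,0,0],
])

```text
time: 12.92
tcp_pos: [571.1, -106.0, 51.7]
tool_rot: [180.0, -0.0, 90.0]
ft_force: [0.1, -0.2, -0.5]
width: 0.1
```

>>> move_arm([
  [0.001,0,0,0,0,0,0],
  [0,0,0,0,0,0,0],
])

```text
time: 13.18
tcp_pos: [572.0, -106.1, 51.7]
tool_rot: [-180.0, 0.0, 90.0]
ft_force: [0.1, -0.4, -0.0]
width: 0.6
```

>>> move_arm([
  [0.002,0,0,0,0,0,0],
  [0,0,0,0,0,0,0],
])

```text
time: 13.42
tcp_pos: [574.2, -106.0, 51.7]
tool_rot: [180.0, -0.0, 90.0]
ft_force: [-0.9, -0.3, -0.0]
width: 0.7
```

>>> move_arm([
  [0.001,0,0,0,0,0,0],
  [0,0,0,0,0,0,0],
])

```text
time: 13.68
tcp_pos: [575.0, -106.0, 51.6]
tool_rot: [-180.0, -0.0, 90.0]
ft_force: [-0.1, 0.1, 0.2]
width: 0.1
```

>>> move_arm([
  [0.001,0,0,0,0,0,0],
  [0,0,0,0,0,0,0],
])

```text
time: 13.92
tcp_pos: [576.0, -106.0, 51.7]
tool_rot: [180.0, -0.0, 90.0]
ft_force: [0.1, 0.9, -0.1]
width: 0.3
```

>>> move_arm([
  [0.0015,0,0,0,0,0,0],
  [0,0,0,0,0,0,0],
])

```text
time: 14.18
tcp_pos: [577.5, -106.0, 51.6]
tool_rot: [-180.0, -0.0, 90.0]
ft_force: [0.6, 0.5, 0.6]
width: 0.5
```

>>> move_arm([
  [0.001,0,0,0,0,0,0],
  [0,0,0,0,0,0,0],
])

```text
time: 14.42
tcp_pos: [577.8, -106.0, 51.5]
tool_rot: [-179.9, -0.0, 90.0]
ft_force: [-5.1, -0.5, 2.3]
width: 0.1
```

```bash
python3 tip.py g
```

```text
14.425 [ 578. -106.   51.] [-5. -0.  2.]
scene 318 lowest z [46. 46. 46. 47. 63. 65. 65. 66.] [ 563. -119.   46.] [593. -94. 160.]
side 208 lowest z [47. 49. 51. 51. 51. 51. 51. 52.] [ 562. -118.   47.] [593. -93. 157.]
```

View pics/side_g.png

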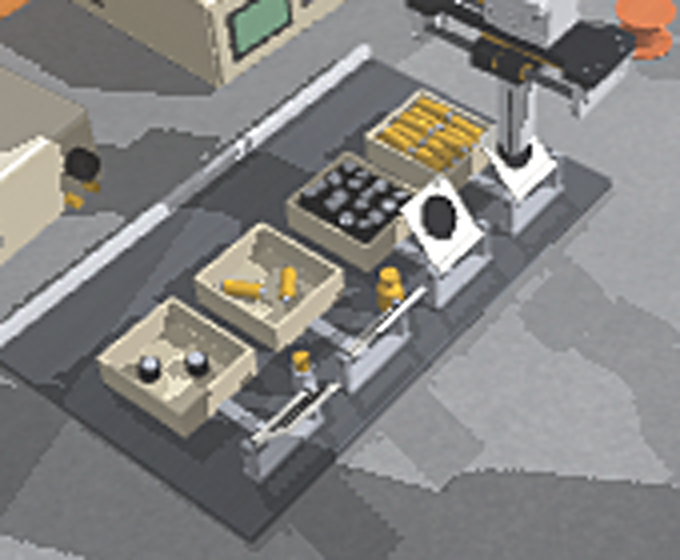

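The stop is reached: -5.1 N and the tool lagging its command. Backing away and lifting clear.

>>> move_arm([
  [-0.01,0,0,0,0,0,0],
  [-0.02,0,0,0,0,0,0],
  [-0.02,0,0.02,0,0,0,0],
  [-0.02,0,0.05,0,0,0,0],
  [-0.02,0,0.05,0,0,0,0],
  [0,0,0.04,0,0,0,0],
  [0,0,0,0,0,0,0],
  [0,0,0,0,0,0,0],
])

```text
time: 15.52
tcp_pos: [488.1, -105.9, 211.2]
tool_rot: [180.0, -0.0, 90.0]
ft_force: [-0.5, 0.0, -0.4]
width: 0.5
```

```bash
python3 - <<'E'
from bench import ctrl
from h import *
import cv2
np.set_printoptions(precision=1,suppress=True)
s=ctrl.observe();print(s["time"],s["tcp_pos"],s["ft_force"],abs(s["qd"]).max())
for n in("scene","side"):
    c=ctrl.camera(n);X=xyz(c)
    a=(slice(150,300),slice(180,360)) if n=="scene" else (slice(120,260),slice(130,300))
    cv2.imwrite(f"pics/{n}_h.png",cv2.resize(c["frame"][a],None,fx=4,fy=4,interpolation=cv2.INTER_CUBIC))
    for nm,(hx,hy) in {"fsp":(556.5,-106),"fc":(559.5,-3),"ls":(562.5,105),"lc":(565.5,211)}.items():
        m=(abs(X[...,1]-hy)<22)&(abs(X[...,0]-hx)<50)&(X[...,2]>58)&(X[...,2]<102)
        P=X[m];q=P.mean(0);w=np.linalg.svd(P-q,full_matrices=False)[2][2];t=np.arctan2(-w[2],w[0]); t=(t+np.pi/2)%np.pi-np.pi/2
        print(n,nm,len(P),"angle %.2f"%t,"zmax %.0f xext %.0f %.0f"%(P[:,2].max(),P[:,0].min(),P[:,0].max()))
E
```

```text
15.525 [ 488.1 -105.9  211.2] [-0.5  0.  -0.4] 1.2008998989585784
scene fsp 45 angle 0.61 zmax 94 xext 575 599
scene fc 52 angle 0.60 zmax 95 xext 577 600
scene ls 327 angle -0.57 zmax 98 xext 530 559
scene lc 392 angle -0.70 zmax 93 xext 527 560
side fsp 130 angle 0.74 zmax 92 xext 568 599
side fc 148 angle 0.70 zmax 94 xext 568 600
side ls 28 angle -0.64 zmax 97 xext 531 557
side lc 61 angle -0.77 zmax 91 xext 527 559
```

View pics/side_h.png

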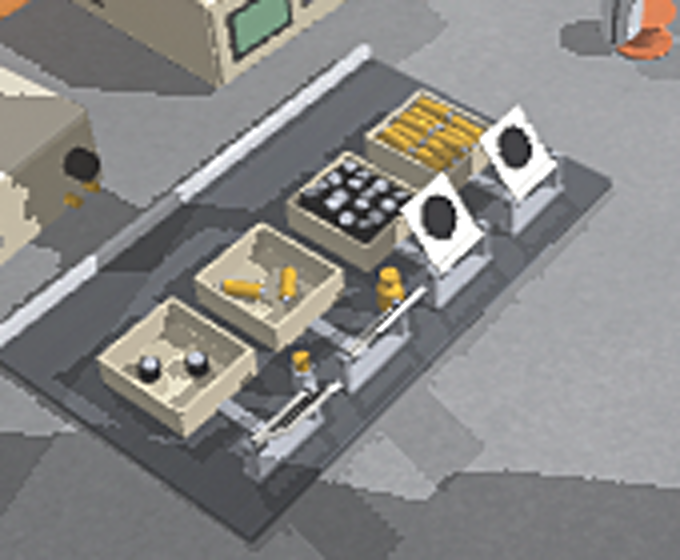

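View pics/scene_h.png

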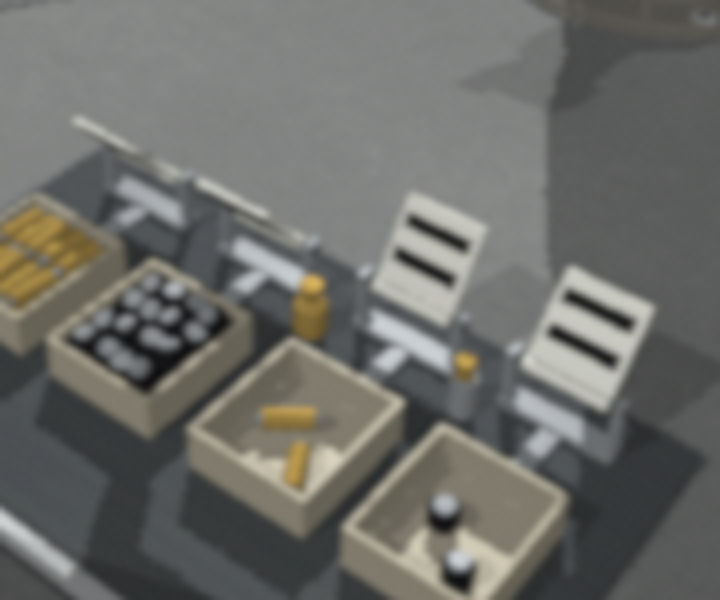

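Full spacers and full caps show discs (side 515,147 and 440,217). Low spacers and low caps show bars (scene 430,258 and 590,338). The weight and adapter are standing where they were, and the arm is clear, so I'm handing in.

```bash
python3 -c "
from bench import ctrl
print(ctrl.close_job())"
```

```text
the job is handed in; nothing more can be done
None
```

I pushed over the two wrong tags, and all four bins now show the right face. The low-caps tag went from disc to bars and the full-spacers tag from bars to disc. Each was pushed until it met its stop, at about 5–7 N. I did not touch the tags on full caps (disc) or low spacers (bars).

- **Tag check:** in the last scene and side pictures, depth gave tag angles in rad of:

| Tag | Scene | Side |
|---|---|---|
| Full spacers | +0.61 | +0.74 |
| Full caps | +0.60 | +0.70 |
| Low spacers | -0.57 | -0.64 |
| Low caps | -0.70 | -0.77 |

- **Disagreement:** the two views differ by about 0.1 rad. The contact force, not the depth angle, is my evidence that the pushed tags are on their stops. Low spacers reads a little short of its stop, as it did before I pushed its neighbours, and I left it alone.
- **Other things:** the weight and adapter still stand where they were, and the arm was clear and touching nothing at hand-in. I did not measure the jar, screwdriver, spool or meter again at the end; the arm never worked near them.
- **One failed pass:** my first push at the low-caps tag passed just over it without moving it. The fingertip really sat about 24 mm higher than the reported TCP. I confirmed this by depth in two views and worked lower after that.

The job was handed in at about 15.6 s on the robot's clock.

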